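Hold a bayonet signal lamp home in the spring-return test fixture

TASK

Take the signal lamp with the oblong flat-sided head out of the rack, push its cross-bar foot down into the slot of the test fixture until the flange is down on the plate, and twist it a quarter turn clockwise (seen from above) against the spring. The fixture springs back when let go, so finish while still gripping the lamp and holding it there, twisted to the stop, pressed in and upright. Leave the other two lamps in the rack and everything else on the bench where it is.

Things in the scene. Friction and masses are not known exactly. Their poses are not given: they have to be found in the camera images.
- lamp_center (a point): Bayonet signal lamp, 80 mm tall, 0.12 kg, upright in the rack. Point: on its axis, mid-height of its oblong grey head; z up the lamp. Head: 40 mm along x, 28 mm along y, flat sides from 20 mm below to 20 mm above the point; 10 mm white lens on top. Half a turn about z makes no difference. Grip the flat sides across the 28 mm, fingertips above the flange.
- lamp_foot (a point): Centre of the underside of the same lamp's foot, 50 mm below lamp_center, same axes. From here up: steel cross-bar 36 mm (along x) by 9 mm (y) by 8 mm tall, stem 10 mm across, round steel flange 46 mm across from 26 to 30 mm up, then the head.
- rack: Fixed black rack, 205 mm (its x) by 64 mm (its y) by 40 mm tall; origin at the centre of its underside. Three slots 42 mm (x) by 14 mm (y) in a row at x = -66, 0, +66 mm; a lamp hangs in each, flange on the rack's top, its x axis roughly along the rack's (either way). A lamp comes out straight up; its foot reaches 26 mm below the rack's top.
- socket: Test fixture: fixed grey box 90 by 90 by 50 mm tall, origin at the centre of its underside, aluminium top plate 15 mm thick with one slot, two brass terminals on its +x side. Inside is a rotor on springs: the lamp turns in it clockwise seen from above, against up to 0.16 N m, to a stop at about a quarter turn. Let go, it springs back to the slot.
- socket_mouth (a point): Centre of the fixture's slot, level with the plate's top. Slot 41 mm along x, 13 mm along y, small chamfer; takes the lamp's cross-bar along x, either way round. The foot meets the sprung rotor floor 14 mm down; 12 mm further (rising from 4 to 11 N) sets the flange on the plate. The bar can turn, beneath the plate, only with the flange less than 3 mm above the plate.
- plunger (a joint): How far the rotor floor in the fixture has been pushed down, in m: 0 at rest, 0.012 fully down.
- rotor (a joint): Clockwise turn of the sprung rotor inside the fixture, in rad: 0 at rest, 1.42 at the stop. The rotor straddles the cross-bar with some play, so it follows the lamp by about 0.1 rad: 1.42 is a lamp turned about 1.5 rad from the slot.
- round_lamp_center (a point): Another lamp in the rack, not to be moved: round head 36 mm across, plain pin foot, 78 mm tall overall, its white dome reaching 38 mm above this point. The point is on its axis, 40 mm above the foot's underside.
- stub_lamp_center (a point): Another lamp in the rack, not to be moved: short square head 26 by 26 mm, plain pin foot, 56 mm tall overall. The point is on its axis, 30 mm above the foot's underside.
- screwdriver: Loose screwdriver lying on the bench, to be left alone.
- mug: Loose white mug, 80 mm across and 95 mm tall, origin at the centre of its underside; to be left alone.
- mouse: Loose black computer mouse, 105 mm long, 31 mm tall, to be left alone.
- board: Loose green circuit board, 100 by 70 mm, up to 18 mm tall, to be left alone.
- meter: Loose grey hand meter lying flat, 150 by 80 mm, 44 mm tall, to be left alone.
- terminal_block: Loose white terminal block, 60 by 22 by 18 mm, to be left alone.
Mind the look-alikes: they are no part of the job. There is more than one size of the socket; the job needs the middle-sized.

How it is judged:
By the outcome, as a careful person would: the job done as asked, in the order asked, and still so for the second after the job is handed in, while the arm keeps its last pose, push and grip.
It also fails if it takes over 48 s, if anything falls off the work surface, if the arm or the gripper's body presses on something with over 40 N, if the wrist force passes 120 N, or if a joint passes its speed limit or range.

ROBOT

A 7-joint arm with a two-finger parallel gripper is mounted at the origin on the work surface. World frame = base frame: x ahead of the robot, y to its left, z up, the work surface at z = 0. Lengths are in m, angles in rad, forces in N, time in s.
With the tool pointing down it reaches from about 0.425 to 0.875 m from the base axis. Payload 9.9 kg.
Tool frame: the origin (TCP) lies midway between the tips of the shut fingers; the grasp point (between the pads) lies 19 mm behind it; z points along the fingers, y is the direction in which the jaws open and shut (so a half turn about z gives the same grasp; the last joint's range is limited). The gripper opens to 85 mm and grips with 20 to 120 N. Pads are 22 mm wide; open, the fingers measure 114 mm over their backs; the gripper's body (76 mm by 85 mm) begins 54 mm behind the grasp point. The pads swing forward as they close: fully open they stand 13 mm farther back than shut.
Start: joints at [1.048, 0.576, 0.025, 1.437, -0.015, 1.129, -0.057], TCP at [0.287, -0.611, 0.231] pointing down, gripper open.
Joint ranges: [-2.76, 2.76], [-0.34, 2.15], [-1.52, 1.57], [0.19, 2.46], [-1.09, 4.23], [0.17, 1.99], [-2.82, 2.82]. Speed limits (rad/s): [2.22, 2.22, 3.01, 3.01, 3.14, 3.14, 3.14].

INTERFACE

Orientations are given as a 3x3 rotation matrix whose columns are the frame's x, y, z axes.
In Python, from rig import robot gives the robot as it stands.
- The arm moves only by the tool send_rows, never from a script. Its arguments are lists of equal length, an entry for each row: "slide": the shift along the world's x, y, z in mm, a list of three; "rot": the turn, a rotation vector about the world's x, y, z in rad, a list of three; "claw": the opening, from 0 (shut) to 1 (fully open). In form: {"slide": [[tx, ty, tz], ...], "rot": [[wx, wy, wz], ...], "claw": [claw, ...]}. A call has 1 to 12 rows; each row shifts and turns the commanded pose from where the row before left it; what a row does not reach is not made up. A row lasts 1/12 s, in which the tool goes at most 41.7 mm and 7.16 degrees, less where a joint would pass 70% of its speed; a pose out of reach is approached as far as the arm can. A call is refused whole if a number of a shift passes 41.7 or a number of a turn 0.125, either way. A call with a gripper value outside its range is refused whole. The fingers move at their own pace and stop on an object; the grip force is fixed at half the most. Time passes only in rows, so rows that do not move let the fingers close. It gives the time, the measured TCP pose, the force and the opening at its end, in the units of the state.
- robot.observe(): the state, without advancing time (a new reading comes with each control period).
- robot.grab_frame(name): name is "scene" or "side" or "wrist"; returns a dict with "color" (400x640x3 uint8, blue, green, red), "vertical_fov" (degrees; the focal length in pixels is half the picture's height over the tangent of half this angle, whatever the lens; pixels are square), "cx", "cy" (the principal point, pixels), "camera_from_world" (4x4, takes a point from world to camera coordinates); the wrist camera has in their place "mount" (4x4, takes a point from camera to tool coordinates, whose origin is the TCP and whose axes are the flange's). Camera axes: x right, y down, z forward; pixel columns grow to the right and rows downward; lengths in m; the calibration is good to about 2 mm. A picture is of the moment at which its call begins: read the wrist's pose just before it. There is no depth.
- robot.job_done(): hands the job in, once; it reports no verdict.
The state is a dict: "clock": time; "joint_pos": joint angles; "joint_velocities": joint speeds; "joint_torque": joint torques, N m; "ee_pos": TCP position; "eef_rot": TCP orientation; "wrist_force": force on the tool from outside, world axes, zero at the start; "wrist_torque": the same for the moment, N m; "width": finger opening in m.
Only numpy, scipy, OpenCV 4.12 (cv2) and the standard library are available. Lean on these libraries where they do the work, as an engineer would, in place of code of your own. Each camera call takes 0.05 s, during which the arm holds its last target.

## Working session

There is one attempt and no reset: what is moved stays moved. The work goes in short steps, Python scripts to look and compute and a tool call to move; the robot and the scene stay as the last step left them, time stands still between calls to the robot, and variables do not carry over. Pictures are saved under pics/ and viewed, and the job is handed in when it is done.

Besides the shell and the picture viewer there is one more tool, called after ">>>" in YAML: its name, and indented under it one key for each argument. send_rows: Moves the arm, as the interface text tells. Its arguments: {"type":"object","properties":{"slide":{"type":"array","items":{"type":"array","items":{"type":"number"}}},"rot":{"type":"array","items":{"type":"array","items":{"type":"number"}}},"claw":{"type":"array","items":{"type":"number"}}},"required":["slide","rot","claw"]}

```bash
ls; mkdir -p pics
python3 - <<'E'
from rig import robot
import cv2,numpy as np
s=robot.observe()
for k in s: print(k,np.round(s[k],4).tolist())
for n in ("scene","side","wrist"):
    f=robot.grab_frame(n); cv2.imwrite(f"pics/{n}0.png",f["color"])
    print(n,f["vertical_fov"],f["cx"],f["cy"],np.round(f.get("camera_from_world",f.get("mount")),4).tolist())
E
```

```text
pics
clock 0.0
joint_pos [1.0482, 0.5765, 0.0248, 1.4379, -0.015, 1.129, -0.0565]
joint_velocities [-0.0008, 0.0013, -0.0012, -0.0, -0.0002, -0.0013, 0.0014]
joint_torque [-0.0009, -76.5764, 2.2499, -28.5964, 0.0154, 0.0129, 0.0]
ee_pos [0.2866, -0.6106, 0.2304]
eef_rot [[0.9052, 0.4249, -0.0008], [0.4249, -0.9052, 0.0015], [-0.0001, -0.0017, -1.0]]
wrist_force [-0.2478, -0.0076, 0.0807]
wrist_torque [-0.0031, -0.0341, 0.0399]
width 0.0852
scene 52.948139446734274 328.2886457889381 201.34865763974022 [[0.756, 0.6544, -0.016, -0.4243], [0.4943, -0.5868, -0.6413, -0.229], [-0.429, 0.477, -0.7671, 1.5209], [0.0, 0.0, 0.0, 1.0]]
side 45.52404250337455 315.8890362610089 205.32559491928995 [[-0.8841, -0.4673, -0.0034, 0.5086], [-0.3246, 0.6194, -0.7148, 0.2511], [0.3362, -0.6308, -0.6993, 1.5153], [0.0, 0.0, 0.0, 1.0]]
wrist 65.737203980545 315.71332984923 199.08108566320118 [[-0.0002, -0.9531, -0.3028, 0.0781], [1.0, -0.0001, -0.0003, 0.0007], [0.0003, -0.3028, 0.9531, -0.1428], [0.0, 0.0, 0.0, 1.0]]
```

View pics/scene0.png

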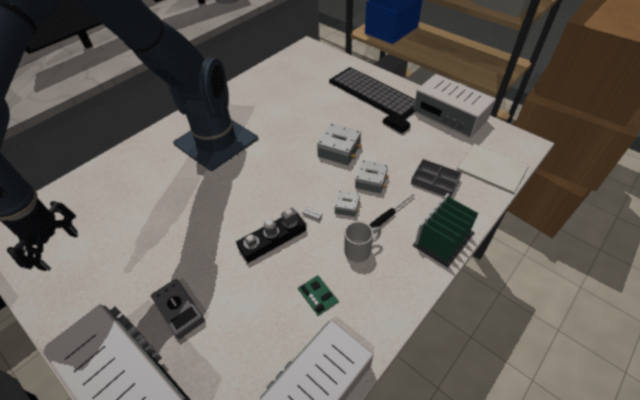

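View pics/side0.png

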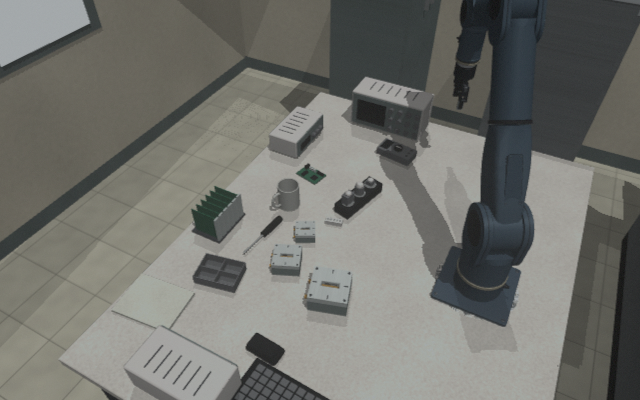

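View pics/wrist0.png

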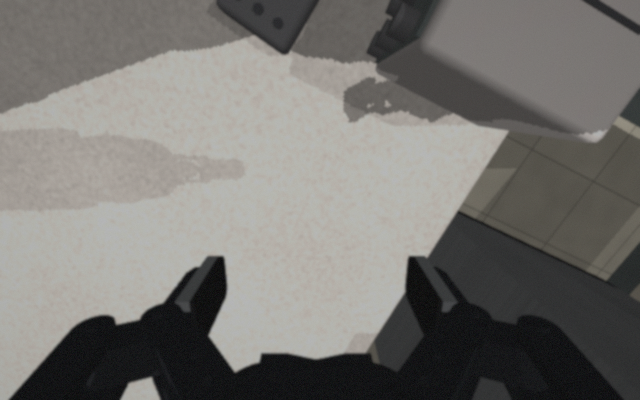

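Scene view: rack with three lamps near (271,235). There are three fixtures, at (340,142) large, (372,176) middle and (346,203) small. I'll enlarge both areas.

```bash
cat > h.py <<'E'
from rig import robot
import cv2,numpy as np
def K(f):
    h=f["color"].shape[0]; fl=h/2/np.tan(np.radians(f["vertical_fov"])/2)
    return fl,f["cx"],f["cy"]
def c2w(f,s=None):
    if "camera_from_world" in f: return np.linalg.inv(f["camera_from_world"])
    T=np.eye(4);T[:3,:3]=s["eef_rot"];T[:3,3]=s["ee_pos"]
    return T@np.array(f["mount"])
def onz(f,uv,z,s=None):
    fl,cx,cy=K(f);T=c2w(f,s)
    d=T[:3,:3]@np.array([(uv[0]-cx)/fl,(uv[1]-cy)/fl,1]);o=T[:3,3]
    return o+d*(z-o[2])/d[2]
def proj(f,p,s=None):
    fl,cx,cy=K(f);T=np.linalg.inv(c2w(f,s))
    q=T[:3,:3]@np.asarray(p)+T[:3,3]
    return np.array([cx+fl*q[0]/q[2],cy+fl*q[1]/q[2]])
E
python3 - <<'E'
from h import *
a=cv2.imread("pics/scene0.png");b=cv2.imread("pics/side0.png")
A=cv2.resize(a[110:270,225:425],None,fx=4,fy=4,interpolation=3)[:600]
cv2.imwrite("pics/c1.png",cv2.resize(a[115:265,225:425],None,fx=4,fy=4,interpolation=3))
cv2.imwrite("pics/c2.png",cv2.resize(b[170:320,240:400],None,fx=4,fy=4,interpolation=3))
f=robot.grab_frame("scene");g=robot.grab_frame("side")
for n,u,v,z in (("big",(340,133),(330,281),.05),("mid",(372,170),(286,254),.05),("small",(347,198),(305,227),.05),("rackL",(251,241),(348,196),.07),("M",(271,227),(360,187),.07),("R",(291,215),(371,181),.07)):
    print(n,onz(f,u,z).round(3),onz(g,v,z).round(3))
E
```

```text
big [0.368 0.29  0.05 ] [0.4   0.238 0.05 ]
mid [0.57  0.214 0.05 ] [0.575 0.208 0.05 ]
small [0.584 0.065 0.05 ] [0.578 0.075 0.05 ]
rackL [ 0.487 -0.248  0.07 ] [ 0.505 -0.114  0.07 ]
M [ 0.495 -0.177  0.07 ] [ 0.487 -0.178  0.07 ]
R [ 0.509 -0.108  0.07 ] [ 0.464 -0.227  0.07 ]
```

View pics/c1.png

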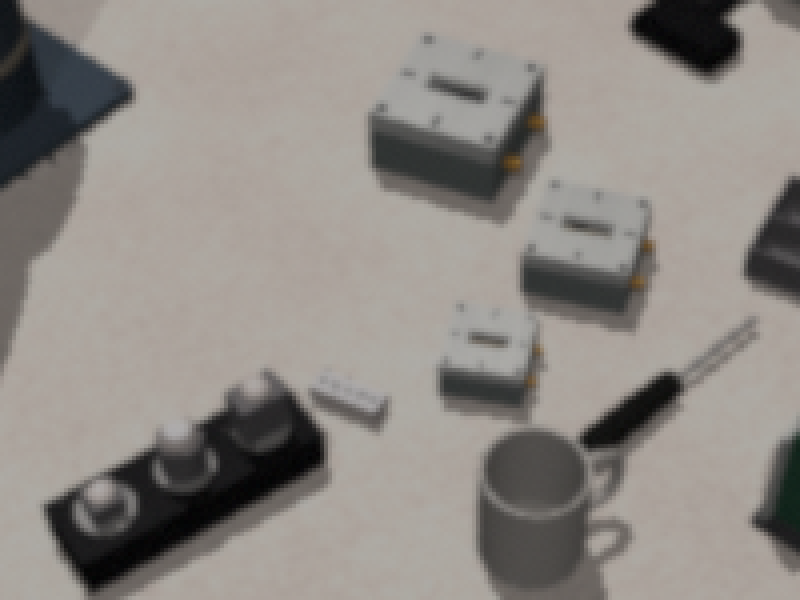

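View pics/c2.png

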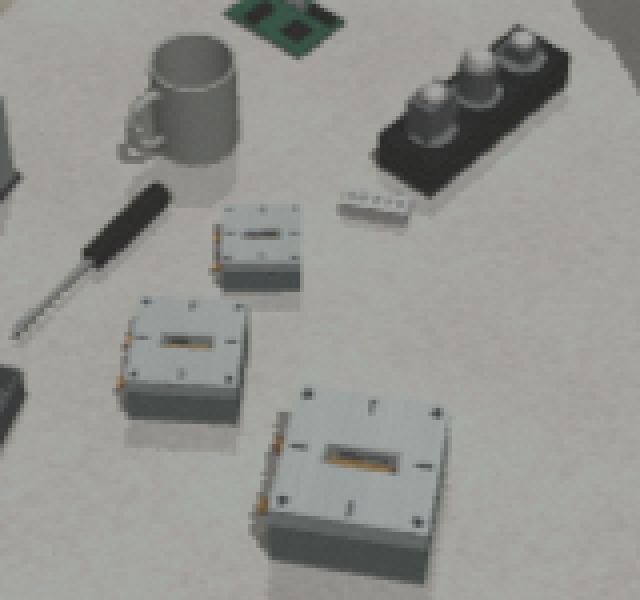

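>>> send_rows:
  slide:
    - [18,39,7]
    - [18,39,7]
    - [18,39,7]
    - [18,39,7]
    - [18,39,7]
    - [18,39,7]
    - [18,39,7]
    - [18,39,7]
    - [18,39,7]
    - [18,39,7]
    - [18,39,7]
    - [0,0,0]
  rot:
    - [0,0,0.07]
    - [0,0,0.07]
    - [0,0,0.07]
    - [0,0,0.07]
    - [0,0,0.07]
    - [0,0,0.07]
    - [0,0,0.07]
    - [0,0,0.07]
    - [0,0,0.07]
    - [0,0,0.07]
    - [0,0,0.07]
    - [0,0,0]
  claw: [1,1,1,1,1,1,1,1,1,1,1,1]

```text
clock: 1.25
ee_pos: [0.4804, -0.1916, 0.3067]
eef_rot: [[0.34, 0.94, 0.004], [0.94, -0.34, 0.003], [0.005, 0.003, -1.0]]
wrist_force: [-0.1, 0.4, 0.2]
width: 0.0853
```

Run:
```python
from h import *
s=robot.observe();f=robot.grab_frame("wrist")
for k in ("clock","joint_pos","ee_pos","eef_rot"):print(k,np.round(s[k],4).tolist())
import pickle;pickle.dump((s,f),open("w1.pkl","wb"))
cv2.imwrite("pics/w1.png",f["color"])
```

```text
clock 1.25
joint_pos [0.5032, 0.2824, -0.2819, 1.7229, 0.0806, 1.1446, -0.1481]
ee_pos [0.4804, -0.1916, 0.3067]
eef_rot [[0.3399, 0.9404, 0.0044], [0.9404, -0.3399, 0.0032], [0.0045, 0.003, -1.0]]
```

View pics/w1.png

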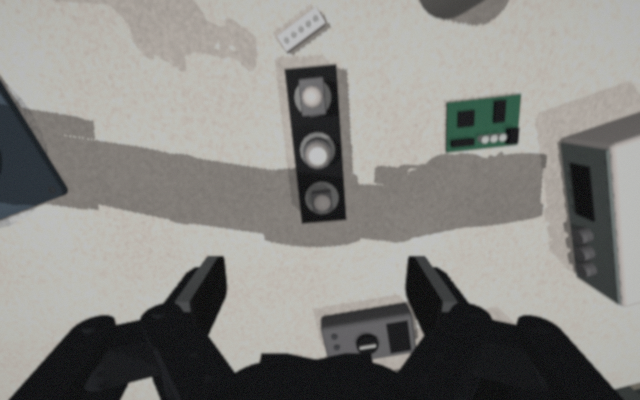

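Run:
```python
from h import *
import pickle;s,f=pickle.load(open("w1.pkl","rb"))
c=f["color"][55:235,270:360]
c=cv2.resize(c,None,fx=8,fy=8,interpolation=3)
c=cv2.convertScaleAbs(c,alpha=1.5)
cv2.imwrite("pics/w1c.png",cv2.resize(np.hstack([c[:720],c[720:]]),(800,400)));cv2.imwrite("pics/w1d.png",c[:600])
```

```text
(no output)
```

View pics/w1c.png

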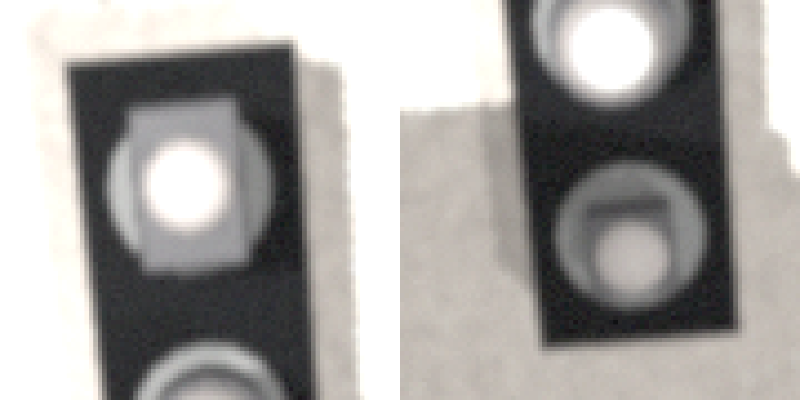

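View pics/w1d.png

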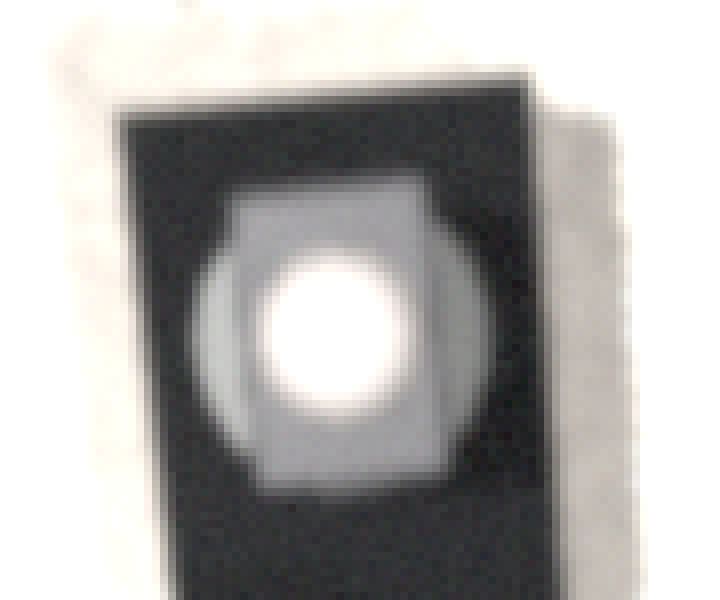

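The three lamps in the wrist view are at (313,97), (318,152) and (322,200). The one at (313,97) has a rectangular flat-sided head over a round flange, so it is the target. The one at (318,152) is round and domed, and (322,200) is the short square one.

Run:
```python
from h import *
import pickle;s,f=pickle.load(open("w1.pkl","rb"))
P=[onz(f,(u/8+270-.44,v/8+55-.44),.084,s) for u,v in ((232,190),(425,178),(447,475),(258,490))]
P=np.array(P)
for p in P:print(p.round(4))
for i in range(4):
    d=P[(i+1)%4]-P[i];print(np.linalg.norm(d).round(4),np.degrees(np.arctan2(d[1],d[0])).round(1))
print("ctr",P.mean(0).round(4), onz(f,(340/8+270-.44,335/8+55-.44),.094,s).round(4))
R=np.array([onz(f,p,.04,s) for p in ((285.5,69.5),(336,65.5),(345.5,219.5),(301.5,222))])
for i in range(4):
    d=R[(i+1)%4]-R[i];print(np.linalg.norm(d).round(4),np.degrees(np.arctan2(d[1],d[0])).round(1))
print(R.mean(0))
# terminals/sockets from scene+side
```

```text
[ 0.4988 -0.0897  0.084 ]
[ 0.5243 -0.0973  0.084 ]
[ 0.5141 -0.1356  0.084 ]
[ 0.488  -0.1284  0.084 ]
0.0267 -16.5
0.0396 -105.0
0.027 164.5
0.0401 74.5
ctr [ 0.5063 -0.1128  0.084 ] [ 0.5063 -0.1128  0.094 ]
0.062 -15.7
0.2022 -104.9
0.0625 163.5
0.2013 74.9
[ 0.49006904 -0.17712316  0.04      ]
```

>>> send_rows:
  slide:
    - [8,38,0]
    - [8,38,0]
    - [8,38,0]
    - [8,38,0]
    - [8,38,0]
    - [8,38,0]
    - [8,38,0]
    - [8,38,0]
    - [8,38,0]
    - [0,0,0]
  rot:
    - [0,0,0]
    - [0,0,0]
    - [0,0,0]
    - [0,0,0]
    - [0,0,0]
    - [0,0,0]
    - [0,0,0]
    - [0,0,0]
    - [0,0,0]
    - [0,0,0]
  claw: [1,1,1,1,1,1,1,1,1,1]

```text
clock: 2.13
ee_pos: [0.5483, 0.1498, 0.3047]
eef_rot: [[0.347, 0.938, -0.0], [0.938, -0.347, 0.005], [0.004, -0.002, -1.0]]
wrist_force: [-0.2, 0.6, 0.9]
width: 0.0855
```

Run:
```python
from h import *
s=robot.observe();f=robot.grab_frame("wrist")
for k in ("clock","joint_pos","ee_pos","eef_rot"):print(k,np.round(s[k],4).tolist())
import pickle;pickle.dump((s,f),open("w2.pkl","wb"))
cv2.imwrite("pics/w2.png",f["color"])
```

```text
clock 2.1333
joint_pos [-0.067, 0.376, -0.4082, 1.6004, 0.1525, 1.1958, -0.8595]
ee_pos [0.5483, 0.1498, 0.3047]
eef_rot [[0.3467, 0.938, -0.0003], [0.938, -0.3467, 0.0048], [0.0044, -0.0019, -1.0]]
```

View pics/w2.png

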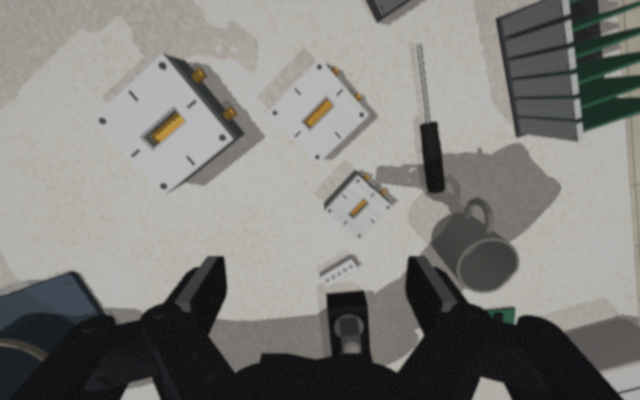

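Wrist view: large fixture at (170,125), middle at (320,112), small at (358,205). Next I'll enlarge the middle one and measure it.

Run:
```python
from h import *
import pickle;s,f=pickle.load(open("w2.pkl","rb"))
c=f["color"][57:167,262:382]
cv2.imwrite("pics/w2c.png",cv2.resize(c,None,fx=5.45,fy=5.45,interpolation=3))
print(c.shape)
```

```text
(110, 120, 3)
```

View pics/w2c.png

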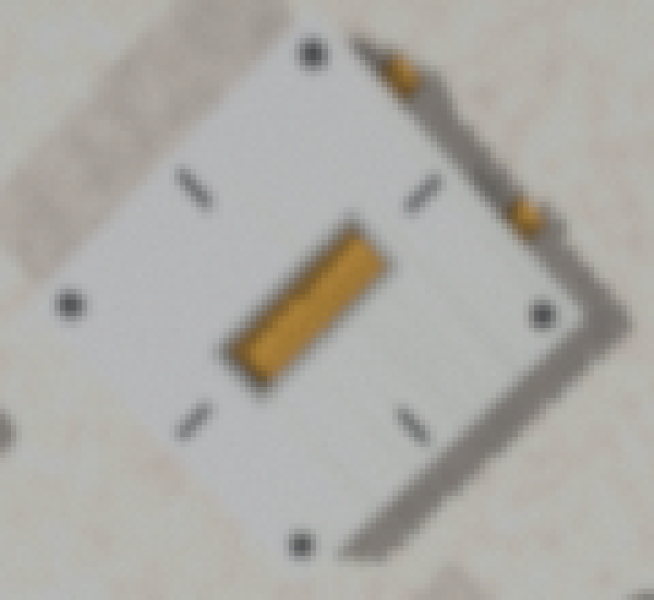

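Run:
```python
from h import *
import pickle;s,f=pickle.load(open("w2.pkl","rb"))
def L(pts,z=.05):
    return np.array([onz(f,(u/5.45+262-.4,v/5.45+57-.4),z,s) for u,v in pts])
def show(P):
    for i in range(len(P)):
        d=P[(i+1)%len(P)]-P[i];print(np.linalg.norm(d).round(4),np.degrees(np.arctan2(d[1],d[0])).round(1))
    print("ctr",P.mean(0).round(4))
print("screws");show(L([(313,54),(542,316),(301,545),(70,304)]))
print("ticks");t=L([(194,189),(424,194),(413,425),(194,422)]);show(t)
sl=L([(352,222),(390,263),(263,388),(226,350)]);print("slot");show(sl)
d=t[1]-t[3];print("tick axis",np.degrees(np.arctan2(d[1],d[0])))
d=t[0]-t[2];print("tick axis y",np.degrees(np.arctan2(d[1],d[0])))
for q in ((360,176),(300,27)):pass
big=onz(f,(103,121),.05,s);print(np.linalg.norm(onz(f,(103,121),.05,s)-onz(f,(163,60),.05,s)),np.linalg.norm(onz(f,(103,121),.05,s)-onz(f,(163,185),.05,s)))
```

```text
screws
0.076 -66.8
0.0758 -156.6
0.0761 113.4
0.0761 23.3
ctr [0.5732 0.2083 0.05  ]
ticks
0.0513 -21.5
0.0507 -111.9
0.0508 158.9
0.0511 68.7
ctr [0.5731 0.2084 0.05  ]
slot
0.0123 -65.7
0.0399 -156.6
0.012 114.4
0.0399 24.0
ctr [0.5736 0.209  0.05  ]
tick axis 23.474150877439833
tick axis y 113.66217963160143
0.11036267566499924 0.10376338090221976
```

Middle fixture: the slot measures 40×12 mm and the screw spacing is 76 mm, which fits the 90 mm box. Its centre is (0.573, 0.2085) and its axis is at 23.4°. Now back to the lamp.

>>> send_rows:
  slide:
    - [-5,-33,-12]
    - [-5,-33,-12]
    - [-5,-33,-12]
    - [-5,-33,-12]
    - [-5,-33,-12]
    - [-5,-33,-12]
    - [-6,-33,-13]
    - [-6,-32,-20]
    - [0,0,0]
    - [0,0,0]
  rot:
    - [0,0,0.011]
    - [0,0,0.011]
    - [0,0,0.011]
    - [0,0,0.011]
    - [0,0,0.011]
    - [0,0,0.011]
    - [0,0,0.011]
    - [0,0,0.01]
    - [0,0,0]
    - [0,0,0]
  claw: [1,1,1,1,1,1,1,1,1,1]

```text
clock: 3.02
ee_pos: [0.5042, -0.1254, 0.1988]
eef_rot: [[0.278, 0.96, -0.003], [0.96, -0.278, -0.001], [-0.002, -0.003, -1.0]]
wrist_force: [-0.6, 0.8, 0.6]
width: 0.0851
```

Run:
```python
from h import *
s=robot.observe();f=robot.grab_frame("wrist")
for k in ("clock","joint_pos","ee_pos","eef_rot"):print(k,np.round(s[k],4).tolist())
import pickle;pickle.dump((s,f),open("w3.pkl","wb"))
cv2.imwrite("pics/w3.png",f["color"])
print(proj(f,(.506,-.113,.094),s))
```

```text
clock 3.0167
joint_pos [0.3976, 0.3951, -0.3429, 1.8789, 0.1676, 0.8984, -0.3082]
ee_pos [0.5042, -0.1254, 0.1988]
eef_rot [[0.2783, 0.9605, -0.0032], [0.9605, -0.2783, -0.0009], [-0.0017, -0.0028, -1.0]]
[312.96959965 183.17288431]
```

View pics/w3.png

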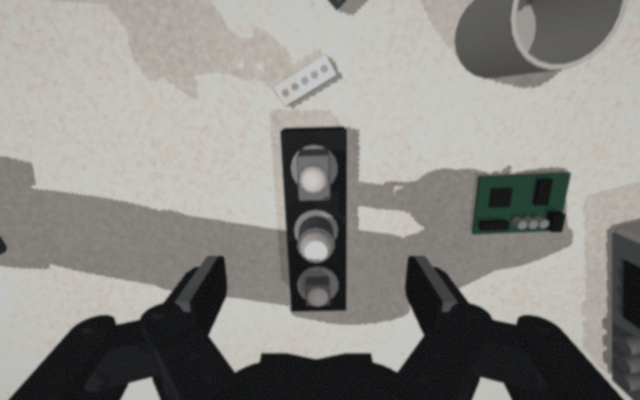

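Run:
```python
from h import *
import pickle;s,f=pickle.load(open("w3.pkl","rb"))
c=f["color"][135:215,275:355].copy()
c=cv2.convertScaleAbs(cv2.resize(c,None,fx=7.5,fy=7.5,interpolation=3),alpha=1.3)
cv2.imwrite("pics/w3c.png",c)
```

```text
(no output)
```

View pics/w3c.png

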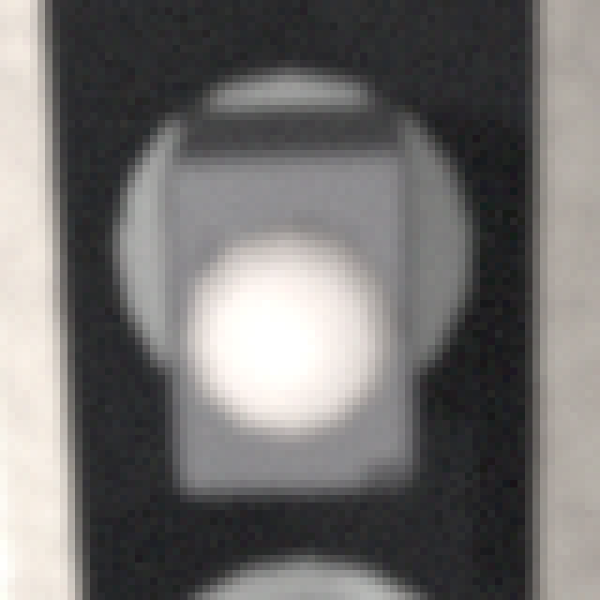

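Run:
```python
from h import *
import pickle;s,f=pickle.load(open("w3.pkl","rb"))
P=np.array([onz(f,(u/7.5+275-.43,v/7.5+135-.43),.084,s) for u,v in ((170,157),(405,152),(413,490),(180,493))])
for i in range(4):
    d=P[(i+1)%4]-P[i];print(np.linalg.norm(d).round(4),np.degrees(np.arctan2(d[1],d[0])).round(1))
print(P.mean(0).round(4))
E=np.array([onz(f,(u/7.5+275-.43,v/7.5+135-.43),.044,s) for u,v in ((115,242),(472,242))])
print("flange",E.mean(0),np.linalg.norm(E[1]-E[0]))
print(np.degrees(np.arctan2(s["eef_rot"][1][1],s["eef_rot"][0][1])))
```

```text
0.0262 -14.9
0.0396 -104.1
0.0272 164.6
0.0394 74.5
[ 0.5068 -0.1114  0.084 ]
flange [ 0.50709732 -0.10990797  0.044     ] 0.046489359367720424
-16.15776479557612
```

>>> send_rows:
  slide:
    - [1,7,-10]
    - [1.5,6.5,-20]
    - [0,0,-25]
    - [0,0,-25]
    - [0,0,-25]
    - [0,0,-20]
    - [0,0,-14]
    - [0,0,-9]
    - [0,0,0]
    - [0,0,0]
  rot:
    - [0,0,0.008]
    - [0,0,0.008]
    - [0,0,0]
    - [0,0,0]
    - [0,0,0]
    - [0,0,0]
    - [0,0,0]
    - [0,0,0]
    - [0,0,0]
    - [0,0,0]
  claw: [1,1,1,1,1,1,1,1,1,1]

```text
clock: 3.9
ee_pos: [0.5091, -0.1068, 0.0521]
eef_rot: [[0.255, 0.967, -0.0], [0.967, -0.255, 0.0], [0.0, -0.0, -1.0]]
wrist_force: [-0.3, 0.4, 0.1]
width: 0.0854
```

Run:
```python
from h import *
s=robot.observe();f=robot.grab_frame("wrist");g=robot.grab_frame("side")
for k in ("clock","joint_pos","ee_pos","eef_rot"):print(k,np.round(s[k],4).tolist())
u=np.hstack([f["color"][100:400,120:520],cv2.resize(g["color"][140:240,300:433],(400,300),interpolation=3)])
cv2.imwrite("pics/w4.png",u)
```

```text
clock 3.9
joint_pos [0.3002, 0.5975, -0.272, 2.0339, 0.2942, 0.5468, -0.4372]
ee_pos [0.5091, -0.1068, 0.0521]
eef_rot [[0.2546, 0.967, -0.0], [0.967, -0.2546, 0.0004], [0.0003, -0.0001, -1.0]]
```

View pics/w4.png

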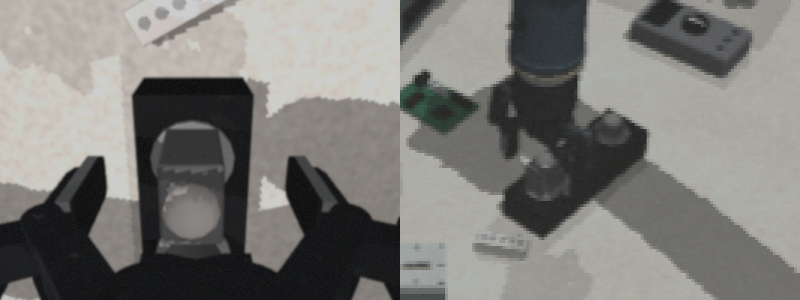

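>>> send_rows:
  slide:
    - [-2.3,-5,-2]
    - [0,0,0]
    - [0,0,0]
  rot:
    - [0,0,-0.007]
    - [0,0,0]
    - [0,0,0]
  claw: [1,1,1]

```text
clock: 4.25
ee_pos: [0.5065, -0.1135, 0.0504]
eef_rot: [[0.264, 0.965, 0.001], [0.965, -0.264, -0.0], [-0.0, 0.001, -1.0]]
wrist_force: [-0.7, -0.2, -0.3]
width: 0.0851
```

Run:
```python
from h import *
s=robot.observe();f=robot.grab_frame("wrist")
for k in ("clock","ee_pos","eef_rot"):print(k,np.round(s[k],4).tolist())
cv2.imwrite("pics/w5.png",cv2.resize(f["color"][180:380,190:450],None,fx=3,fy=3,interpolation=3))
import pickle;pickle.dump((s,f),open("w5.pkl","wb"))
R=np.array([[np.cos(np.radians(74.8)),-np.sin(np.radians(74.8))],[np.sin(np.radians(74.8)),np.cos(np.radians(74.8))]])
for x in(.02,-.02):
  for y in(.014,-.014):
    p=R@[x,y]+[.5067,-.112];q=proj(f,(*p,.084),s);print((q-[190,180])*3)
```

```text
clock 4.25
ee_pos [0.5065, -0.1135, 0.0504]
eef_rot [[0.264, 0.9645, 0.0006], [0.9645, -0.264, -0.0004], [-0.0003, 0.0006, -1.0]]
[262.64402328 212.58236573]
[477.35831389 212.05452588]
[273.63530341 464.12534476]
[468.7973045 463.6091763]
```

View pics/w5.png

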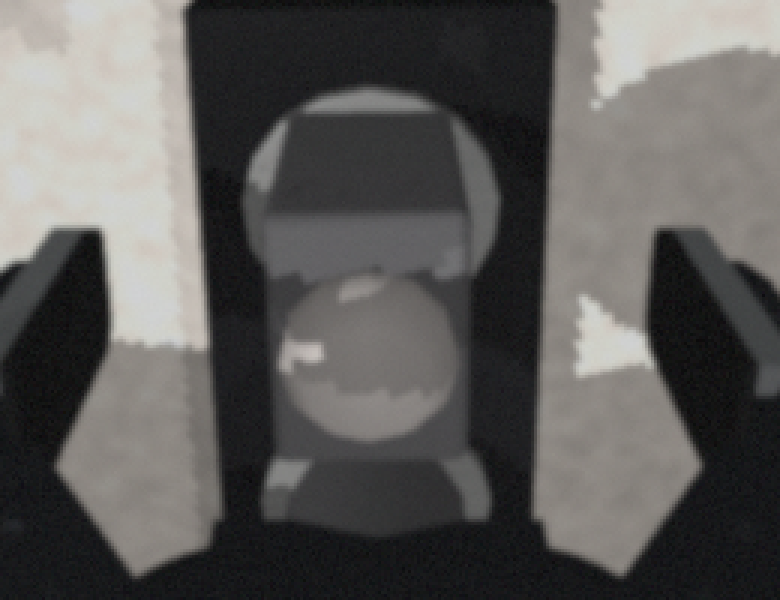

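>>> send_rows:
  slide:
    - [-1,0.5,0]
    - [0,0,0]
    - [0,0,0]
    - [0,0,0]
    - [0,0,0]
    - [0,0,0]
    - [0,0,0]
    - [0,0,0]
  rot:
    - [0,0,0]
    - [0,0,0]
    - [0,0,0]
    - [0,0,0]
    - [0,0,0]
    - [0,0,0]
    - [0,0,0]
    - [0,0,0]
  claw: [1,0.7,0.4,0,0,0,0,0]

```text
clock: 4.97
ee_pos: [0.5056, -0.1123, 0.0502]
eef_rot: [[0.263, 0.965, 0.0], [0.965, -0.263, -0.0], [-0.0, 0.0, -1.0]]
wrist_force: [-0.6, 0.3, 3.4]
width: 0.0274
```

>>> send_rows:
  slide:
    - [0,0,4]
    - [0,0,8]
    - [0,0,12]
    - [0,0,20]
    - [0,0,25]
    - [0,0,25]
    - [0,0,25]
    - [0,0,20]
    - [0,0,10]
    - [0,0,0]
  rot:
    - [0,0,0]
    - [0,0,0]
    - [0,0,0]
    - [0,0,0]
    - [0,0,0]
    - [0,0,0]
    - [0,0,0]
    - [0,0,0]
    - [0,0,0]
    - [0,0,0]
  claw: [0,0,0,0,0,0,0,0,0,0]

```text
clock: 5.8
ee_pos: [0.5066, -0.1125, 0.2014]
eef_rot: [[0.263, 0.965, 0.004], [0.965, -0.263, -0.001], [0.0, 0.004, -1.0]]
wrist_force: [1.7, 0.4, -0.9]
width: 0.0272
```

Run:
```python
from h import *
s=robot.observe();f=robot.grab_frame("wrist");g=robot.grab_frame("side");c=robot.grab_frame("scene")
for k in ("clock","joint_pos","ee_pos","eef_rot","wrist_force"):print(k,np.round(s[k],4).tolist())
p=proj(g,s["ee_pos"]).astype(int);q=proj(c,s["ee_pos"]).astype(int);print(p,q)
cr=lambda im,p:cv2.resize(im[max(p[1]-40,0):max(p[1]-40,0)+100,p[0]-66:p[0]+67],(400,300),interpolation=3)
u=np.hstack([cr(g["color"],p),cr(c["color"],q)])
w=np.hstack([f["color"][100:400,120:520],np.zeros((300,400,3),np.uint8)])
cv2.imwrite("pics/w6.png",np.vstack([u,w]))
```

```text
clock 5.8
joint_pos [0.3843, 0.389, -0.3573, 1.8827, 0.1716, 0.8955, -0.3219]
ee_pos [0.5066, -0.1125, 0.2014]
eef_rot [[0.2631, 0.9648, 0.0039], [0.9648, -0.2631, -0.0008], [0.0002, 0.004, -1.0]]
wrist_force [1.6651, 0.3711, -0.9484]
[349 167] [284 186]
```

View pics/w6.png

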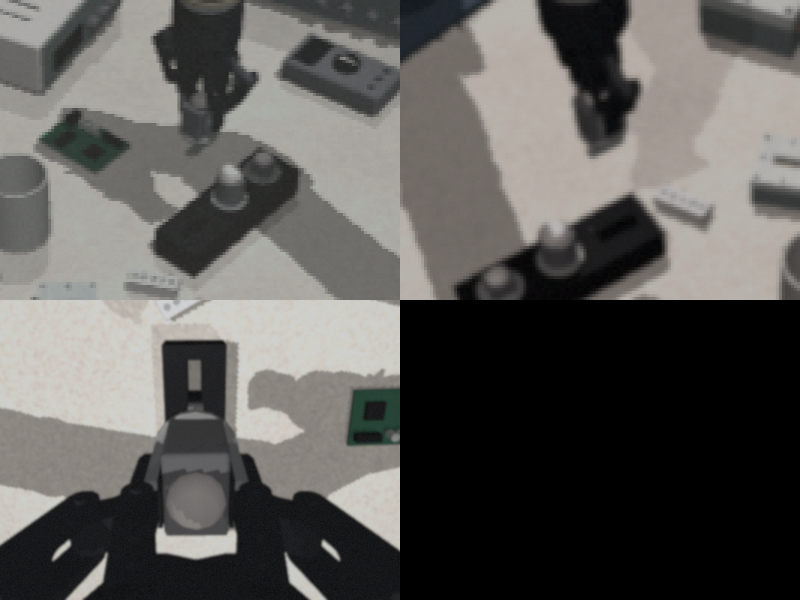

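Lamp is out and upright in the grip; the other two stay in the rack. Now carry it to above the fixture, turning +128.7°.

>>> send_rows:
  slide:
    - [3,16,0]
    - [3,16,0]
    - [3,16,0]
    - [3,16,0]
    - [3,16,0]
    - [3,16,0]
    - [3,16,0]
    - [3,16,0]
    - [3,16,0]
    - [3,16,0]
  rot:
    - [0,0,0.112]
    - [0,0,0.112]
    - [0,0,0.112]
    - [0,0,0.112]
    - [0,0,0.112]
    - [0,0,0.112]
    - [0,0,0.112]
    - [0,0,0.112]
    - [0,0,0.112]
    - [0,0,0.112]
  claw: [0,0,0,0,0,0,0,0,0,0]

```text
clock: 6.78
ee_pos: [0.5348, 0.0484, 0.1973]
eef_rot: [[-0.758, 0.653, -0.003], [0.653, 0.758, 0.0], [0.002, -0.002, -1.0]]
wrist_force: [0.3, -0.0, -1.4]
width: 0.0275
```

>>> send_rows:
  slide:
    - [3.5,16,0]
    - [3.5,16,0]
    - [3.5,16,0]
    - [3.5,16,0]
    - [3.5,16,0]
    - [3.5,16,0]
    - [3.5,16,0]
    - [3.5,16,0]
    - [3.5,16,0]
    - [3.5,16,0]
    - [0,0,0]
    - [0,0,0]
  rot:
    - [0,0,0.112]
    - [0,0,0.112]
    - [0,0,0.112]
    - [0,0,0.112]
    - [0,0,0.112]
    - [0,0,0.112]
    - [0,0,0.112]
    - [0,0,0.112]
    - [0,0,0.112]
    - [0,0,0.112]
    - [0,0,0]
    - [0,0,0]
  claw: [0,0,0,0,0,0,0,0,0,0,0,0]

```text
clock: 7.78
ee_pos: [0.5697, 0.2082, 0.1972]
eef_rot: [[-0.92, -0.393, -0.003], [-0.393, 0.92, 0.0], [0.003, 0.001, -1.0]]
wrist_force: [0.0, -0.8, -1.2]
width: 0.0274
```

Run:
```python
from h import *
s=robot.observe();f=robot.grab_frame("wrist");g=robot.grab_frame("side");c=robot.grab_frame("scene")
for k in ("clock","joint_pos","ee_pos","eef_rot","wrist_force","width"):print(k,np.round(s[k],4).tolist())
print(np.degrees(np.arctan2(s["eef_rot"][1][1],s["eef_rot"][0][1])))
import pickle;pickle.dump((s,f,g,c),open("w7.pkl","wb"))
cv2.imwrite("pics/w7.png",f["color"])
cv2.imwrite("pics/w7c.png",cv2.resize(f["color"][180:380,190:450],None,fx=3,fy=3,interpolation=3))
```

```text
clock 7.7833
joint_pos [0.1275, 0.6409, -0.9316, 1.6501, 0.5541, 1.14, 1.0246]
ee_pos [0.5697, 0.2082, 0.1972]
eef_rot [[-0.9197, -0.3926, -0.003], [-0.3926, 0.9197, 0.0002], [0.0027, 0.0013, -1.0]]
wrist_force [0.0455, -0.7956, -1.2146]
width 0.0274
113.11936417890973
```

View pics/w7.png

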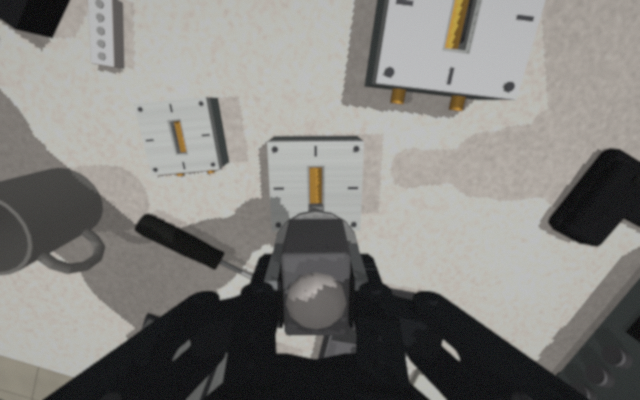

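View pics/w7c.png

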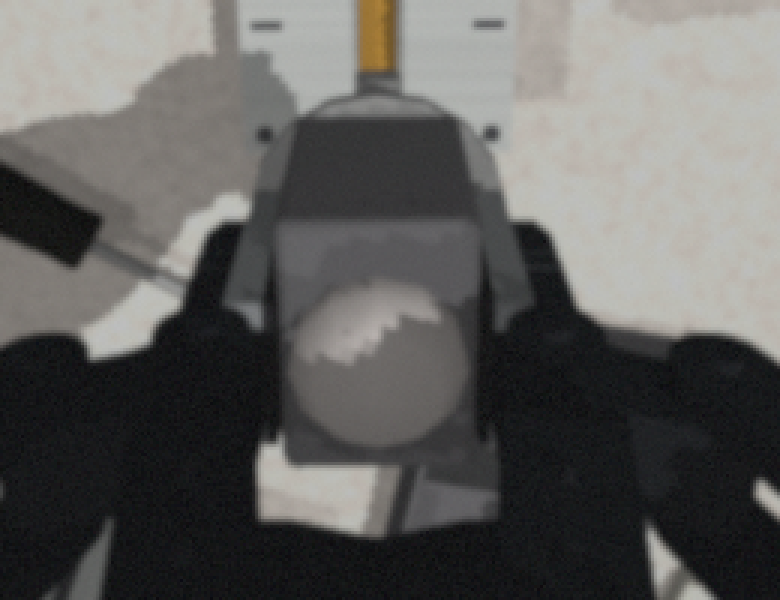

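```bash
cat > meas.py <<'E'
from h import *
import pickle
s,f,g,c=pickle.load(open("w7.pkl","rb"))
z=s["ee_pos"][2]+.0338
P=np.array([onz(f,(u/3+190-.33,v/3+180-.33),z,s) for u,v in ((275,219),(481,219),(473,463),(283,463))])
for i in range(4):
    d=P[(i+1)%4]-P[i];print(np.linalg.norm(d).round(4),np.degrees(np.arctan2(d[1],d[0])).round(1))
m=P.mean(0);print("lamp",m.round(4)); R=np.array(s["eef_rot"]);print("in tool",(R.T@(m-s["ee_pos"])).round(4))
Fl=np.array([onz(f,(u/3+190-.33,v/3+180-.33),s["ee_pos"][2]-.0062,s) for u,v in ((378,94),)]);print("flange front",Fl, (R.T@(Fl[0]-s["ee_pos"])).round(4))
# socket
S=np.array([onz(f,p,.05,s) for p in ((275,149),(355.5,149),(353,224),(278,224.5))])
for i in range(4):
    d=S[(i+1)%4]-S[i];print(np.linalg.norm(d).round(4),np.degrees(np.arctan2(d[1],d[0])).round(1))
print("screws",S.mean(0).round(4))
T=np.array([onz(f,p,.05,s) for p in ((278.5,187.5),(352.5,187.3))]);print("ticks",T.round(4),T.mean(0).round(4), np.linalg.norm(T[0]-T[1]))
E
python3 meas.py
python3 - <<'E'
import cv2
a=cv2.imread("pics/w7.png")[125:235,255:375]
cv2.imwrite("pics/w7d.png",cv2.resize(a,None,fx=5,fy=5,interpolation=3))
E
```

```text
0.0269 113.1
0.0388 23.3
0.0272 -67.0
0.0388 -157.1
lamp [0.569  0.2072 0.231 ]
in tool [ 0.0011 -0.0007 -0.0338]
flange front [[0.54848853 0.19847638 0.1909847 ]] [ 0.0233 -0.0007  0.0063]
0.0753 113.1
0.0756 23.4
0.0757 -66.5
0.0761 -156.9
screws [0.5734 0.209  0.05  ]
ticks [[0.587  0.1758 0.05  ]
 [0.5586 0.2419 0.05  ]] [0.5728 0.2089 0.05  ] 0.07193430584762084
```

View pics/w7d.png

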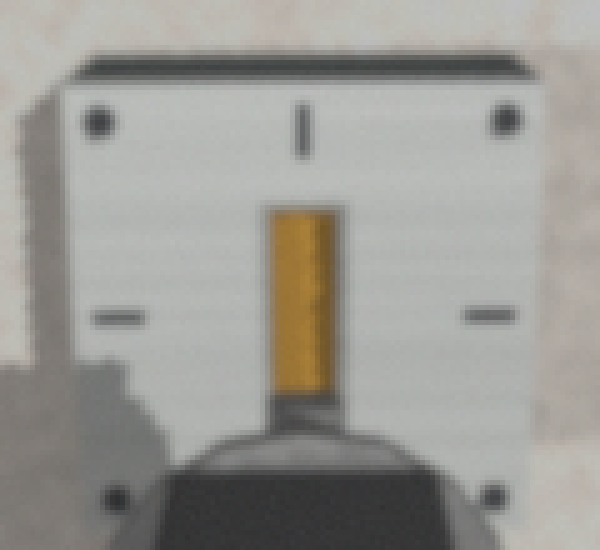

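>>> send_rows:
  slide:
    - [2,1,-10]
    - [1.9,0.5,-20]
    - [0,0,-25]
    - [0,0,-20]
    - [0,0,-15]
    - [0,0,-11]
    - [0,0,0]
    - [0,0,0]
    - [0,0,0]
  rot:
    - [0,0,0.002]
    - [0,0,0.002]
    - [0,0,0]
    - [0,0,0]
    - [0,0,0]
    - [0,0,0]
    - [0,0,0]
    - [0,0,0]
    - [0,0,0]
  claw: [0,0,0,0,0,0,0,0,0]

```text
clock: 8.68
ee_pos: [0.5749, 0.2095, 0.0988]
eef_rot: [[-0.918, -0.396, 0.001], [-0.396, 0.918, 0.001], [-0.001, 0.0, -1.0]]
wrist_force: [-0.7, -0.6, -0.5]
width: 0.0273
```

```bash
cat > look.py <<'E'
import sys
from h import *
import pickle
n=sys.argv[1]
s=robot.observe();f=robot.grab_frame("wrist");g=robot.grab_frame("side");c=robot.grab_frame("scene")
for k in ("clock","joint_pos","ee_pos","eef_rot","wrist_force","wrist_torque","width"):print(k,np.round(s[k],4).tolist())
print("yaw",np.degrees(np.arctan2(s["eef_rot"][1][1],s["eef_rot"][0][1])))
pickle.dump((s,f,g,c),open(n+".pkl","wb"))
cr=lambda im,p:cv2.resize(im[max(p[1]-50,0):max(p[1]-50,0)+75,p[0]-50:p[0]+50],(400,300),interpolation=3)
p=proj(g,s["ee_pos"]).astype(int);q=proj(c,s["ee_pos"]).astype(int)
a=cv2.resize(f["color"][60:360,120:520],(800,600),interpolation=3)
cv2.imwrite(f"pics/{n}.png",a)
cv2.imwrite(f"pics/{n}s.png",np.hstack([cr(g["color"],p),cr(c["color"],q)]))
E
python3 look.py w8
```

```text
clock 8.6833
joint_pos [0.0816, 0.7469, -0.8569, 1.7462, 0.6732, 0.968, 0.9327]
ee_pos [0.5749, 0.2095, 0.0988]
eef_rot [[-0.9184, -0.3957, 0.001], [-0.3957, 0.9184, 0.0006], [-0.0012, 0.0001, -1.0]]
wrist_force [-0.6925, -0.6299, -0.4733]
wrist_torque [0.0483, -0.0799, -0.0554]
width 0.0273
yaw 113.31206513221005
```

View pics/w8.png

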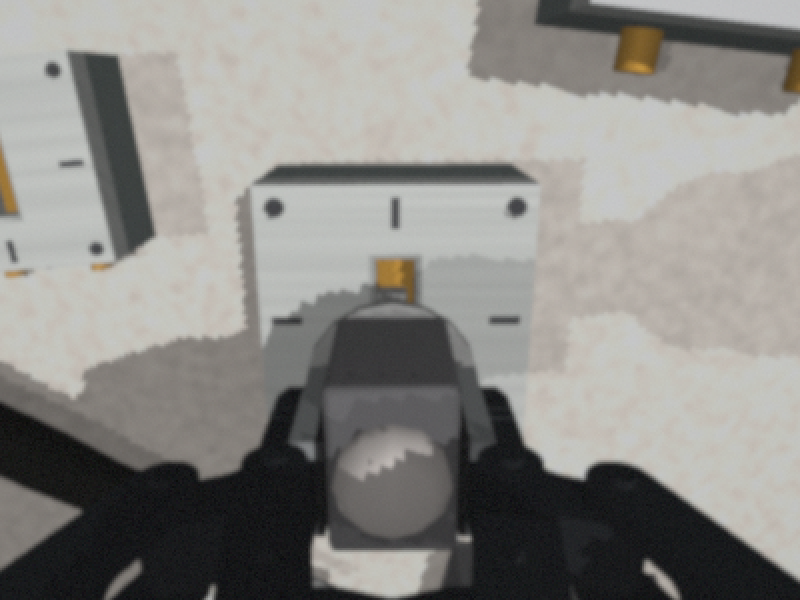

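View pics/w8s.png

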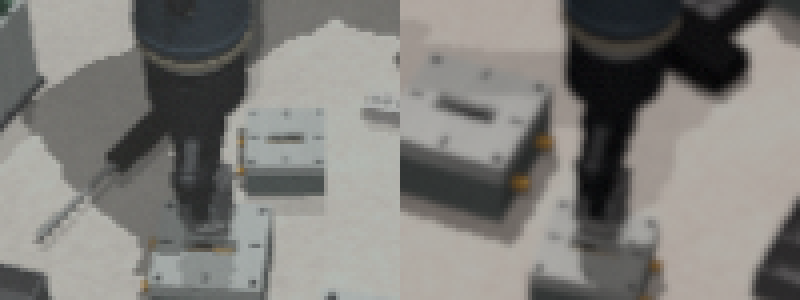

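Run:
```python
from h import *
import pickle
s,f,g,c=pickle.load(open("w8.pkl","rb"))
cv2.imwrite("pics/w8d.png",cv2.resize(f["color"][135:260,235:400],None,fx=4.8,fy=4.8,interpolation=3))
```

```text
(no output)
```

View pics/w8d.png

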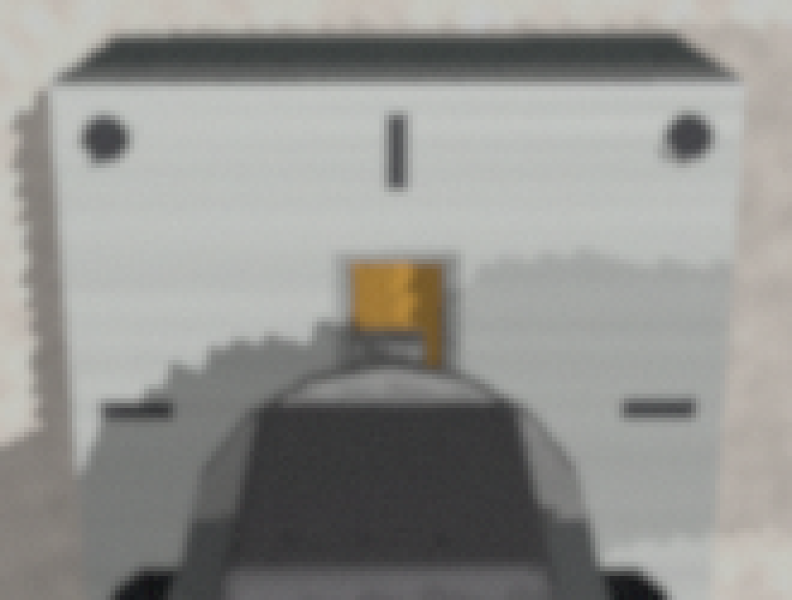

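Run:
```python
from h import *
import pickle
s,f,g,c=pickle.load(open("w8.pkl","rb"))
k=4.8
W=lambda u,v,z:onz(f,(u/k+235-.4,v/k+135-.4),z,s)
R=np.array(s["eef_rot"]);t=lambda p:(R.T@(p-s["ee_pos"])).round(4)
for n,u,v,z in (("scrL",105,138,.05),("scrR",690,137,.05),("tickF",397,150,.05),("tickL",138,409,.05),("tickR",658,408,.05),("slotFL",345,258,.05),("slotFR",458,258,.05),
 ("footFL",357,331,s["ee_pos"][2]-.0362),("footFR",426,331,s["ee_pos"][2]-.0362),("flangeF",392,362,s["ee_pos"][2]-.0062),("headTL",225,572,s["ee_pos"][2]+.0338),("headTR",568,572,s["ee_pos"][2]+.0338)):
    print(n,t(W(u,v,z)))
```

```text
scrL [ 0.0397 -0.0377  0.0488]
scrR [0.0398 0.0386 0.0488]
tickF [0.0381 0.0004 0.0488]
tickL [ 0.0017 -0.0354  0.0488]
tickR [0.0018 0.0366 0.0488]
slotFL [ 0.0234 -0.0066  0.0488]
slotFR [0.0234 0.0086 0.0488]
footFL [ 0.0173 -0.0047  0.0362]
footFR [0.0173 0.004  0.0362]
flangeF [ 0.0239 -0.0003  0.0062]
headTL [ 0.0201 -0.0141 -0.0338]
headTR [ 0.0201  0.0139 -0.0338]
```

>>> send_rows:
  slide:
    - [-1.6,0.1,0]
    - [0,0,0]
    - [0,0,-4]
    - [0,0,-5]
    - [0,0,-5]
    - [0,0,-5]
    - [0,0,-3]
    - [0,0,0]
    - [0,0,0]
  rot:
    - [0,0,0]
    - [0,0,0]
    - [0,0,0]
    - [0,0,0]
    - [0,0,0]
    - [0,0,0]
    - [0,0,0]
    - [0,0,0]
    - [0,0,0]
  claw: [0,0,0,0,0,0,0,0,0]

```text
clock: 9.58
ee_pos: [0.5727, 0.2093, 0.0757]
eef_rot: [[-0.918, -0.396, -0.001], [-0.396, 0.918, -0.0], [0.001, 0.0, -1.0]]
wrist_force: [-0.2, -0.0, -1.6]
width: 0.0273
```

```bash
python3 look.py w9
```

```text
clock 9.5833
joint_pos [0.0692, 0.7716, -0.8364, 1.7693, 0.7025, 0.9284, 0.9065]
ee_pos [0.5727, 0.2093, 0.0757]
eef_rot [[-0.9182, -0.3962, -0.0006], [-0.3962, 0.9182, -0.0001], [0.0006, 0.0001, -1.0]]
wrist_force [-0.2481, -0.0489, -1.6413]
wrist_torque [0.0308, 0.0336, 0.0389]
width 0.0273
yaw 113.33793508123682
```

View pics/w9.png

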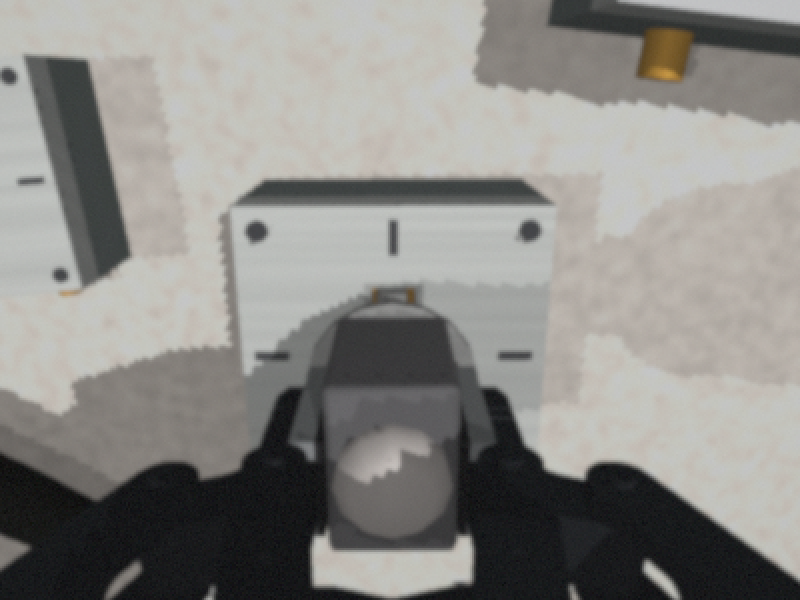

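View pics/w9s.png

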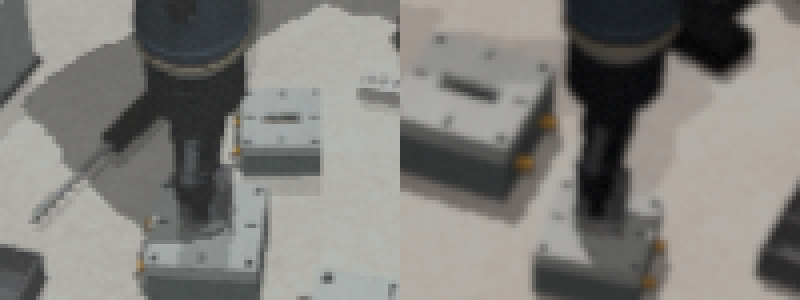

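The bar is inside the slot with almost no force. Pressing down now.

>>> send_rows:
  slide:
    - [0,0,-3]
    - [0,0,-3]
    - [0,0,-3]
    - [0,0,-2]
    - [0,0,-2]
    - [0,0,0]
    - [0,0,0]
  rot:
    - [0,0,0]
    - [0,0,0]
    - [0,0,0]
    - [0,0,0]
    - [0,0,0]
    - [0,0,0]
    - [0,0,0]
  claw: [0,0,0,0,0,0,0]

```text
clock: 10.32
ee_pos: [0.5732, 0.2096, 0.0634]
eef_rot: [[-0.918, -0.396, 0.001], [-0.396, 0.918, 0.0], [-0.001, -0.0, -1.0]]
wrist_force: [-0.6, -0.9, 6.7]
width: 0.0275
```

>>> send_rows:
  slide:
    - [0,0,-1.5]
    - [0,0,-1]
    - [0,0,0]
    - [0,0,0]
  rot:
    - [0,0,0]
    - [0,0,0]
    - [0,0,0]
    - [0,0,0]
  claw: [0,0,0,0]

```text
clock: 10.65
ee_pos: [0.5732, 0.2095, 0.0611]
eef_rot: [[-0.918, -0.396, 0.001], [-0.396, 0.918, 0.0], [-0.001, -0.0, -1.0]]
wrist_force: [-0.8, -0.7, 8.5]
width: 0.0271
```

>>> send_rows:
  slide:
    - [0,0,-1]
    - [0,0,0]
    - [0,0,0]
  rot:
    - [0,0,0]
    - [0,0,0]
    - [0,0,0]
  claw: [0,0,0]

```text
clock: 10.9
ee_pos: [0.5732, 0.2095, 0.0602]
eef_rot: [[-0.918, -0.396, 0.001], [-0.396, 0.918, 0.0], [-0.001, -0.0, -1.0]]
wrist_force: [-1.8, -1.6, 10.0]
width: 0.0269
```

>>> send_rows:
  slide:
    - [0,0,-0.5]
    - [0,0,0]
    - [0,0,0]
  rot:
    - [0,0,0]
    - [0,0,0]
    - [0,0,0]
  claw: [0,0,0]

```text
clock: 11.15
ee_pos: [0.5733, 0.2096, 0.0602]
eef_rot: [[-0.918, -0.396, 0.002], [-0.396, 0.918, 0.0], [-0.002, -0.001, -1.0]]
wrist_force: [-1.6, -2.5, 13.9]
width: 0.0274
```

>>> send_rows:
  slide:
    - [0,0,-0.5]
    - [0,0,0]
    - [0,0,0]
  rot:
    - [0,0,0]
    - [0,0,0]
    - [0,0,0]
  claw: [0,0,0]

```text
clock: 11.4
ee_pos: [0.5733, 0.2096, 0.0602]
eef_rot: [[-0.918, -0.396, 0.002], [-0.396, 0.918, -0.0], [-0.002, -0.001, -1.0]]
wrist_force: [-4.5, -4.1, 20.5]
width: 0.0274
```

>>> send_rows:
  slide:
    - [0,0,0.3]
    - [0,0,0]
    - [0,0,0]
    - [0,0,0]
    - [0,0,0]
    - [0,0,0]
    - [0,0,0]
    - [0,0,0]
    - [0,0,0]
  rot:
    - [0,0,0]
    - [0,0,-0.04]
    - [0,0,-0.06]
    - [0,0,-0.06]
    - [0,0,-0.06]
    - [0,0,-0.06]
    - [0,0,-0.06]
    - [0,0,-0.06]
    - [0,0,0]
  claw: [0,0,0,0,0,0,0,0,0]

```text
clock: 12.15
ee_pos: [0.5739, 0.2098, 0.0602]
eef_rot: [[-1.0, -0.003, 0.003], [-0.003, 1.0, 0.0], [-0.003, 0.0, -1.0]]
wrist_force: [-0.9, -1.1, 14.1]
width: 0.0276
```

```bash
python3 look.py w10
```

```text
clock 12.15
joint_pos [0.006, 0.7579, -0.719, 1.7827, 0.6482, 0.8503, 0.5518]
ee_pos [0.5739, 0.2098, 0.0602]
eef_rot [[-1.0, -0.0034, 0.0028], [-0.0034, 1.0, 0.0005], [-0.0028, 0.0005, -1.0]]
wrist_force [-0.8799, -1.1355, 14.1212]
wrist_torque [-0.3248, 0.2397, -0.0267]
width 0.0276
yaw 90.193145561493
```

View pics/w10.png

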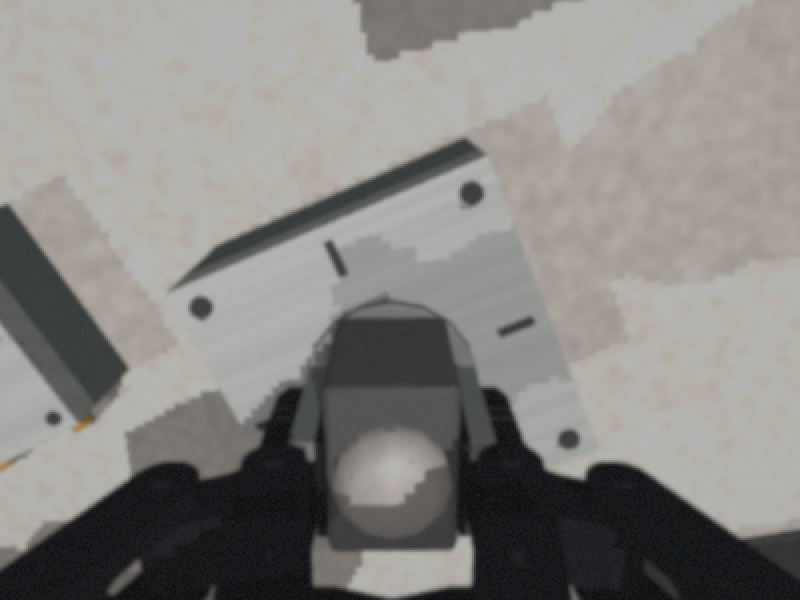

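>>> send_rows:
  slide:
    - [0,0,0]
    - [0,0,0]
    - [0,0,0]
    - [0,0,0]
    - [0,0,0]
    - [0,0,0]
    - [0,0,0]
    - [0,0,0]
    - [0,0,0]
    - [0,0,0]
    - [0,0,0]
    - [0,0,0]
  rot:
    - [0,0,-0.09]
    - [0,0,-0.1]
    - [0,0,-0.1]
    - [0,0,-0.1]
    - [0,0,-0.1]
    - [0,0,-0.1]
    - [0,0,-0.1]
    - [0,0,-0.1]
    - [0,0,-0.1]
    - [0,0,-0.06]
    - [0,0,0]
    - [0,0,0]
  claw: [0,0,0,0,0,0,0,0,0,0,0,0]

```text
clock: 13.3
ee_pos: [0.5734, 0.2086, 0.0602]
eef_rot: [[-0.587, 0.81, 0.002], [0.81, 0.587, -0.001], [-0.002, 0.001, -1.0]]
wrist_force: [-2.7, -5.1, 17.4]
width: 0.0271
```

```bash
python3 look.py w11
```

```text
clock 13.3
joint_pos [-0.1387, 0.7012, -0.4653, 1.7889, 0.4392, 0.7549, -0.2072]
ee_pos [0.5734, 0.2086, 0.0602]
eef_rot [[-0.5869, 0.8097, 0.0017], [0.8097, 0.5869, -0.0014], [-0.0021, 0.0006, -1.0]]
wrist_force [-2.7462, -5.0857, 17.3551]
wrist_torque [-1.0266, 0.8676, 0.1239]
width 0.0271
yaw 35.936673565535294
```

View pics/w11.png

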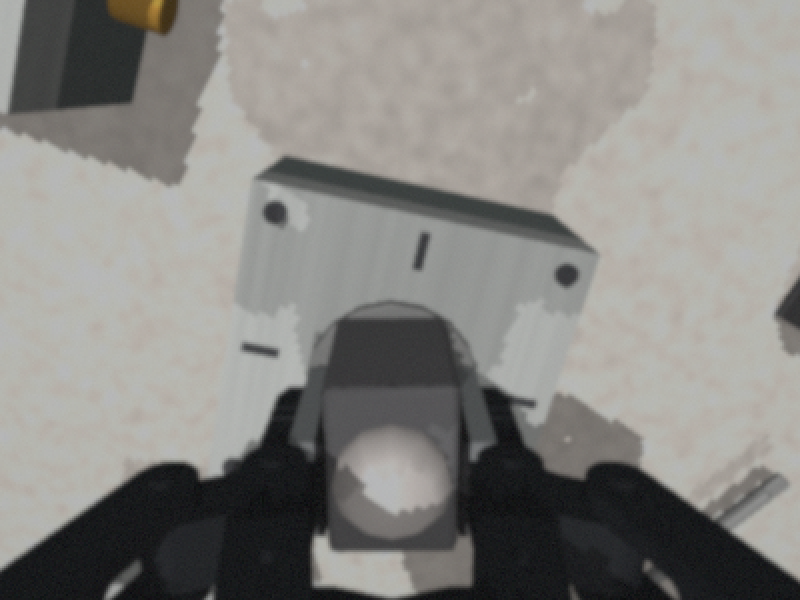

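>>> send_rows:
  slide:
    - [0,-0.4,0]
    - [0,0,0]
    - [0,0,0]
    - [0,0,0]
    - [0,0,0]
  rot:
    - [0,0,-0.05]
    - [0,0,-0.05]
    - [0,0,-0.04]
    - [0,0,0]
    - [0,0,0]
  claw: [0,0,0,0,0]

```text
clock: 13.87
ee_pos: [0.5732, 0.2085, 0.0602]
eef_rot: [[-0.469, 0.883, 0.001], [0.883, 0.469, -0.001], [-0.001, 0.001, -1.0]]
wrist_force: [-3.4, -3.1, 18.8]
width: 0.0272
```

```bash
python3 look.py w12|grep -E "yaw|force|torque|joint"
```

```text
joint_pos [-0.1611, 0.6951, -0.4271, 1.7903, 0.4052, 0.7431, -0.3155]
wrist_force [-3.4384, -3.1088, 18.8384]
wrist_torque [-0.8183, 0.9228, 0.1253]
yaw 27.937713253710047
```

>>> send_rows:
  slide:
    - [0,0,0]
    - [0,0,0]
    - [0,0,0]
  rot:
    - [0,0,-0.03]
    - [0,0,0]
    - [0,0,0]
  claw: [0,0,0]

```text
clock: 14.27
ee_pos: [0.5731, 0.2085, 0.0602]
eef_rot: [[-0.442, 0.897, 0.001], [0.897, 0.442, -0.001], [-0.001, 0.001, -1.0]]
wrist_force: [-4.0, -4.0, 16.8]
width: 0.0273
```

```bash
python3 look.py w13|grep -E "yaw|force|torque|joint"
```

```text
joint_pos [-0.166, 0.6939, -0.4189, 1.7905, 0.3979, 0.7408, -0.3387]
wrist_force [-4.0359, -3.9611, 16.7963]
wrist_torque [-0.7929, 0.9984, 0.0895]
yaw 26.222138158361403
```

>>> send_rows:
  slide:
    - [0,0,0]
    - [0,0,0]
    - [0,0,0]
  rot:
    - [0,0,-0.03]
    - [0,0,0]
    - [0,0,0]
  claw: [0,0,0]

```text
clock: 14.67
ee_pos: [0.5731, 0.2085, 0.0602]
eef_rot: [[-0.415, 0.91, 0.001], [0.91, 0.415, -0.001], [-0.001, 0.001, -1.0]]
wrist_force: [-4.1, -2.4, 18.3]
width: 0.0272
```

```bash
python3 look.py w14|grep -E "yaw|force|torque|ee_pos"
```

```text
ee_pos [0.5731, 0.2085, 0.0602]
wrist_force [-4.1202, -2.4422, 18.2785]
wrist_torque [-0.8245, 1.0281, 0.1089]
yaw 24.50563721505294
```

>>> send_rows:
  slide:
    - [0,0,0]
    - [0,0,0]
    - [0,0,0]
  rot:
    - [0,0,-0.03]
    - [0,0,0]
    - [0,0,0]
  claw: [0,0,0]

```text
clock: 15.07
ee_pos: [0.5731, 0.2085, 0.0602]
eef_rot: [[-0.387, 0.922, 0.001], [0.922, 0.387, -0.001], [-0.001, 0.001, -1.0]]
wrist_force: [-4.0, -3.9, 18.3]
width: 0.0271
```

```bash
python3 look.py w15|grep -E "yaw|force|torque|ee_pos"
```

```text
ee_pos [0.5731, 0.2085, 0.0602]
wrist_force [-3.9552, -3.85, 18.3253]
wrist_torque [-0.8162, 1.073, 0.0764]
yaw 22.79043841016312
```

View pics/w15.png

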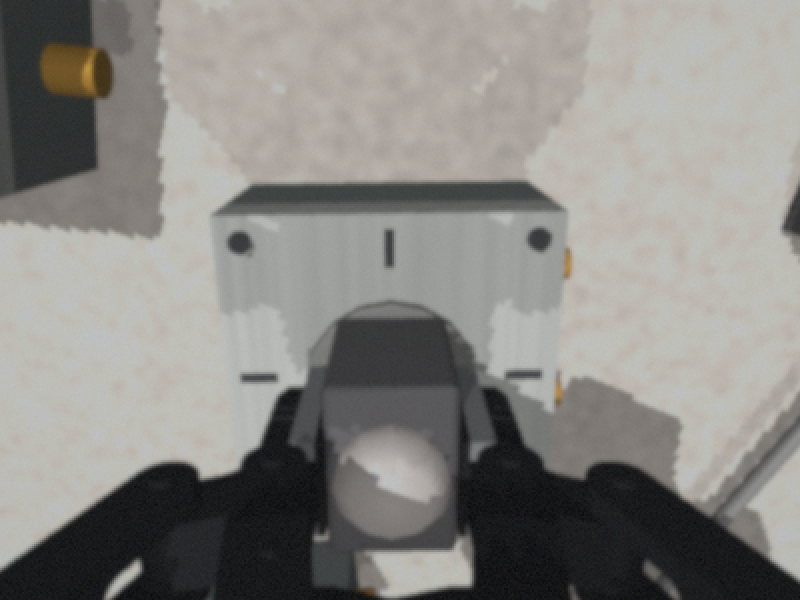

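Run:
```python
from h import *
import pickle
o=[]
for n in("w9","w15"):
    s,f,g,c=pickle.load(open(n+".pkl","rb"))
    o.append(cv2.resize(cv2.convertScaleAbs(f["color"][205:340,270:362],alpha=1.8),(400,587),interpolation=3))
    print(s["wrist_torque"])
cv2.imwrite("pics/cmp.png",np.hstack(o))
```

```text
[0.03081284 0.03355449 0.0388824 ]
[-0.81624096  1.07298608  0.07642129]
```

View pics/cmp.png

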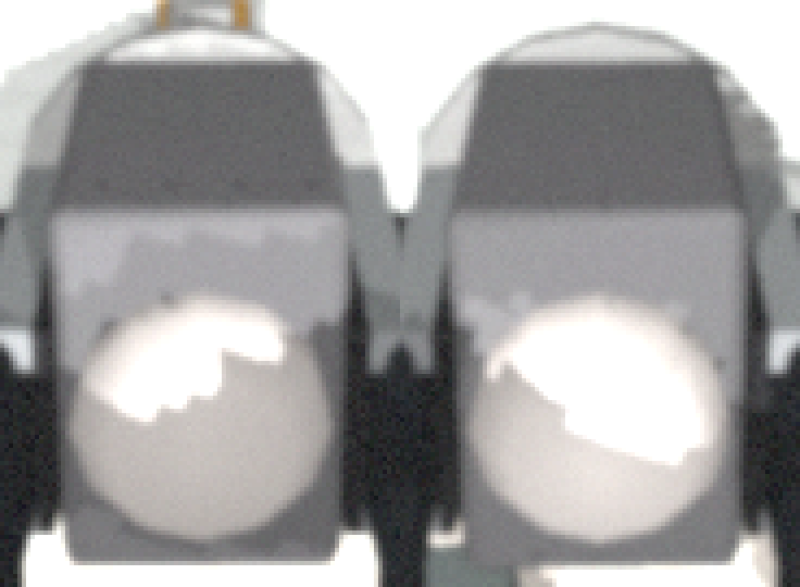

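Run:
```python
import pickle,numpy as np,glob
for n in range(7,16):
    s=pickle.load(open(f"w{n}.pkl","rb"))[0]
    print(n,np.round(s["wrist_torque"],3),np.round(s["joint_torque"],3),np.round(s["wrist_force"],1))
```

```text
7 [ 0.016  0.036 -0.022] [-1.4850e+00 -6.8870e+01 -1.5187e+01 -2.5248e+01  3.4000e-02 -8.5000e-02
  5.3600e-01] [ 0.  -0.8 -1.2]
8 [ 0.048 -0.08  -0.055] [ 1.3200e-01 -7.2299e+01 -1.4297e+01 -2.0234e+01  3.7000e-02  1.7000e-02
 -1.8000e-02] [-0.7 -0.6 -0.5]
9 [0.031 0.034 0.039] [ 3.1000e-02 -7.3819e+01 -1.4491e+01 -1.9363e+01  4.9000e-02 -2.0000e-02
 -3.1000e-02] [-0.2 -0.  -1.6]
10 [-0.325  0.24  -0.027] [ -0.825 -67.331 -10.549 -16.585  -0.236  -0.701  -1.122] [-0.9 -1.1 14.1]
11 [-1.027  0.868  0.124] [ -2.043 -65.199  -7.149 -18.314  -0.227  -2.012  -0.318] [-2.7 -5.1 17.4]
12 [-0.818  0.923  0.125] [-1.4010e+00 -6.5179e+01 -6.0520e+00 -1.8503e+01 -3.5000e-02 -1.9270e+00
 -2.4300e-01] [-3.4 -3.1 18.8]
13 [-0.793  0.998  0.09 ] [-1.2910e+00 -6.5049e+01 -5.8960e+00 -1.8596e+01 -7.0000e-03 -1.9670e+00
 -2.0200e-01] [-4.  -4.  16.8]
14 [-0.824  1.028  0.109] [-1.2800e+00 -6.4995e+01 -5.7430e+00 -1.8664e+01  1.0000e-03 -2.0080e+00
 -2.0400e-01] [-4.1 -2.4 18.3]
15 [-0.816  1.073  0.076] [-1.2670e+00 -6.4935e+01 -5.5800e+00 -1.8747e+01  2.4000e-02 -2.0550e+00
 -1.9900e-01] [-4.  -3.9 18.3]
```

>>> send_rows:
  slide:
    - [0,0,0]
    - [0,0,0]
    - [0,0,0]
  rot:
    - [0,0,-0.03]
    - [0,0,0]
    - [0,0,0]
  claw: [0,0,0]

```text
clock: 15.47
ee_pos: [0.573, 0.2084, 0.0602]
eef_rot: [[-0.36, 0.933, 0.001], [0.933, 0.36, -0.001], [-0.001, 0.001, -1.0]]
wrist_force: [-4.1, -4.2, 18.8]
width: 0.0274
```

```bash
python3 look.py w16|grep -E "yaw|force|torque|ee_pos"; python3 -c "
import pickle;print(pickle.load(open('w16.pkl','rb'))[0]['joint_torque'])"
```

```text
ee_pos [0.573, 0.2084, 0.0602]
wrist_force [-4.1032, -4.1888, 18.7779]
wrist_torque [-0.8435, 1.0571, 0.4152]
yaw 21.09613708800326
[ -1.07676912 -64.80445862  -5.29896051 -18.90446126  -0.18321787
  -2.1446199   -0.45811918]
```

Torque jumped to 0.42 N·m after 92° of turn, so the lamp has reached the stop. Final look before handing in.

>>> send_rows:
  slide:
    - [0,0,0]
    - [0,0,0]
    - [0,0,0]
    - [0,0,0]
  rot:
    - [0,0,0]
    - [0,0,0]
    - [0,0,0]
    - [0,0,0]
  claw: [0,0,0,0]

```text
clock: 15.95
ee_pos: [0.573, 0.2085, 0.0602]
eef_rot: [[-0.36, 0.933, 0.001], [0.933, 0.36, -0.001], [-0.001, 0.001, -1.0]]
wrist_force: [-4.3, -4.0, 18.5]
width: 0.0272
```

```bash
python3 look.py w17
python3 - <<'E'
import pickle,cv2
s,f,g,c=pickle.load(open("w17.pkl","rb"))
cv2.imwrite("pics/fs.png",c["color"]);cv2.imwrite("pics/fg.png",cv2.resize(g["color"][150:330,230:400],None,fx=3.3,fy=3.3,interpolation=3))
E
```

```text
clock 15.95
joint_pos [-0.1812, 0.6903, -0.3941, 1.7912, 0.3757, 0.7341, -0.4078]
ee_pos [0.573, 0.2085, 0.0602]
eef_rot [[-0.3601, 0.9329, 0.0011], [0.9329, 0.3601, -0.0009], [-0.0013, 0.0007, -1.0]]
wrist_force [-4.3121, -4.0032, 18.4638]
wrist_torque [-0.8624, 1.1089, 0.37]
width 0.0272
yaw 21.10823118082751
```

View pics/fs.png

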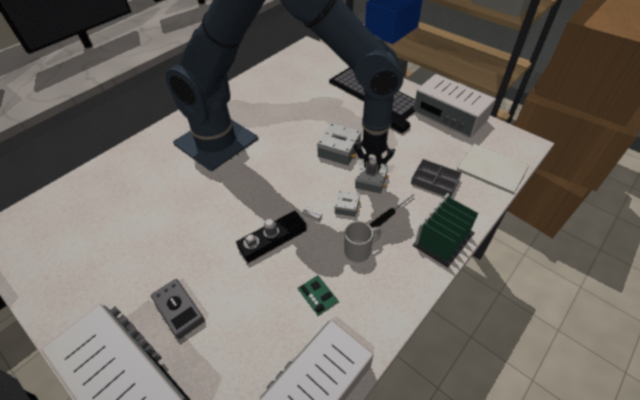

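View pics/fg.png

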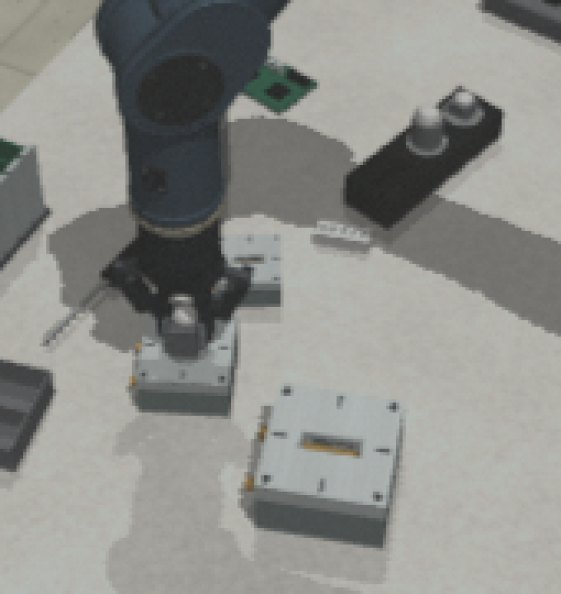

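View pics/w17.png

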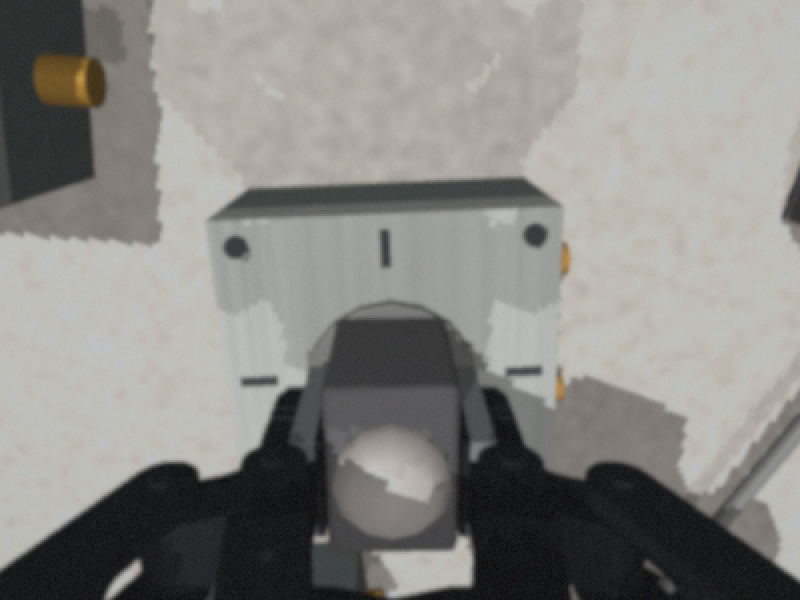

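```bash
python3 -c "
from rig import robot
print(robot.job_done())"
```

```text
the job is handed in; nothing more can be done
None
```

I took the oblong-headed lamp out of the rack, pushed it into the middle-sized fixture until the flange was down, and twisted it clockwise to the stop. I then handed in at about 16 s with the gripper still holding it there; no verdict was reported.

**Last checks**
- **Pressed in:** the tool height stopped at 60.2 mm, as expected for the flange on the plate. The push is about 18 N, and about 6 N of that is sideways.
- **Twisted:** the lamp turned about 92°. Torque was about 0.1 N·m up to 90.5°, then jumped to about 0.4 N·m and stayed there, so it is holding against the stop.
- **Upright and gripped:** tilt is under 0.2° and the opening is 27 mm. The last comparison of pictures, at 90.5°, showed no slip of the lamp in the fingers.
- **Everything else:** the other two lamps are still in the rack. In the last pictures nothing else on the bench appears to have moved.

**One disagreement:** the stop came at about 1.6 rad of lamp turn, a little beyond the 1.5 rad in the description. I judged it by the torque rise, because the rotor itself cannot be seen.

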